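Load the vibration table and key in the run

TASK

Get the vibration table ready and start it: lay the wooden packing sheet flat and squarely on the slab that is already on the table, without shifting that slab, then set the second full-size slab squarely on top of the sheet without dropping it. Only when the stack is complete and let go, press the keys of the control box fully down and release them one at a time in this order: round, square, long bar; never press the cross-shaped key. Leave the concrete cylinders, the half slab and the steel weight where they are.

Things in the scene. Friction and masses are not known exactly. Their poses are not given: they have to be found in the camera images.
- vibrator: low vibration table, blue body with a steel top plate 230 x 170 mm whose top is 50 mm above the bench; fixed; origin under its centre on the bench, x along the long side
- lower_slab: first concrete slab, 100 (x) x 56 (y) x 24 mm (z), 0.33 kg, lying loose on the vibration table's plate; origin at the centre of its underside
- sheet: packing sheet of pale wood, 110 (x) x 66 (y) x 6 mm (z), about 35 g, lying flat on top of a dark wooden stand block 60 (x) x 36 (y) x 22 mm (z) that is narrower than the sheet; origin at the centre of its underside
- upper_slab: second concrete slab, same size as the first: 100 (x) x 56 (y) x 24 mm (z), about 0.33 kg, lying flat on the bench; origin at the centre of its underside
- console: control box, 200 (x) x 170 (y) mm, top panel 60 mm above the bench, with a dark display strip and four white keys in a two by two square, 74 mm between centres; the keys are fitted in any order; fixed; origin under its centre on the bench
- cyl_a: bystander: small concrete cylinder, 50 mm across, 100 mm tall, standing on the bench; origin at the centre of its foot
- cyl_b: bystander: small concrete cylinder like the other, 50 mm across, 100 mm tall; origin at the centre of its foot
- half_slab: bystander: broken-off half slab, 48 x 56 x 24 mm, lying on the bench; origin at the centre of its underside
- weight: bystander: small steel weight, 28 mm across, 22 mm tall, standing on the vibration table's plate near one short side; origin at the centre of its foot
- round_top (a point): centre of the top face of the key that is round, 32 mm across; white; 17 mm above the panel (77 mm above the bench) when up; moves with the key; axes as the console's
- round_key (a joint): travel of that key (round), m: 0 up, 0.006 fully down against a spring (straight down, about 6 N); it springs back when let go
- square_top (a point): centre of the top face of the key that is square, 30 x 30 mm; white; 17 mm above the panel (77 mm above the bench) when up; moves with the key; axes as the console's
- square_key (a joint): travel of that key (square), m: 0 up, 0.006 fully down against a spring (straight down, about 6 N); it springs back when let go
- bar_top (a point): centre of the top face of the key that is a straight bar, 16 x 46 mm (long across its own y); white; 17 mm above the panel (77 mm above the bench) when up; moves with the key; axes as the console's
- bar_key (a joint): travel of that key (bar), m: 0 up, 0.006 fully down against a spring (straight down, about 6 N); it springs back when let go
- cross_top (a point): centre of the top face of the key that is a plus-shaped cross, 40 mm over the arms, arms 12 mm wide; white; 17 mm above the panel (77 mm above the bench) when up; moves with the key; axes as the console's
- cross_key (a joint): travel of that key (cross), m: 0 up, 0.006 fully down against a spring (straight down, about 6 N); it springs back when let go
There are look-alikes about, which are no part of the job. What is shaped like the upper_slab but red is not meant.

How it is judged (in metres and radians):
On the way, in this order (a step that is already met when the one before it is completed fails the run):
1. the sheet lies flat and square on the first slab, let go (horizontal distance between sheet and lower_slab below 0.012 m and angle between the x axis of sheet and the x axis of lower_slab, either way round below 0.14 rad and z of sheet in the frame of lower_slab between 0.021 and 0.027 m and contact force between sheet and the fingers below 0.1 N and linear speed of sheet below 0.02 m/s and distance of lower_slab from where it was at the start of the episode below 0.015 m), for 0.2 s.
2. the second slab lies square on the sheet, let go (all of step 1 and horizontal distance between upper_slab and lower_slab below 0.012 m and angle between the x axis of upper_slab and the x axis of lower_slab, either way round below 0.14 rad and z of upper_slab in the frame of lower_slab between 0.027 and 0.033 m and contact force between upper_slab and the fingers below 0.1 N and linear speed of upper_slab below 0.02 m/s), for 0.2 s.
3. the round key is pressed down, the other keys up (value of joint round_key above 0.0045 m and value of joint each of square_key, bar_key, cross_key below 0.0015 m), for 0.03 s.
4. the square key is pressed down, the other keys up (value of joint square_key above 0.0045 m and value of joint each of round_key, bar_key, cross_key below 0.0015 m), for 0.03 s.
5. the long bar key is pressed down, the other keys up (value of joint bar_key above 0.0045 m and value of joint each of round_key, square_key, cross_key below 0.0015 m), for 0.03 s.
At the end, for the whole second after the job is handed in: First slab within 15 mm of where it was; sheet on it and second slab on the sheet, each centred within 12 mm of the first slab, in line within 0.14 rad (8 degrees), lying flat (height within 3 mm), still and let go; all four keys up again (within 1.5 mm) (all of step 2 and value of joint each of round_key, square_key, bar_key, cross_key below 0.0015 m); the robot touches nothing.
It fails at once if a key is pressed before the second slab is on the stack (value of joint any of round_key, square_key, bar_key, cross_key above 0.003 m and (horizontal distance between upper_slab and lower_slab above 0.02 m or z of upper_slab in the frame of lower_slab below 0.026 m)).
It fails at once if the cross key is pressed (value of joint cross_key above 0.003 m).
It fails at once if two keys are down at once (value of joint each of round_key, square_key above 0.003 m or value of joint each of round_key, bar_key above 0.003 m or value of joint each of square_key, bar_key above 0.003 m).
It fails at once if the second slab or the sheet is dropped (falls freely faster than 0.5 m/s) ((linear speed of upper_slab above 0.5 m/s and contact force between upper_slab and the fingers below 0.05 N) or (linear speed of sheet above 0.5 m/s and contact force between sheet and the fingers below 0.05 N)).
It fails at once if a bystander (cylinder, half slab, weight) is moved more than 30 mm (distance of any of cyl_a, cyl_b, half_slab, weight from where it was at the start of the episode above 0.03 m).
It also fails if it takes over 72 s, if anything falls off the work surface, if the arm or the gripper's body presses on something with over 40 N, if the wrist force passes 120 N, or if a joint passes its speed limit or range.

ROBOT

A 6-joint arm with a two-finger parallel gripper is mounted at the origin on the work surface. World frame = base frame: x ahead of the robot, y to its left, z up, the work surface at z = 0. Lengths are in m, angles in degrees, forces in N, time in s.
With the tool pointing down it reaches from about 0.25 to 0.725 m from the base axis. Payload 9.7 kg.
Tool frame: the origin (TCP) lies on the centre line of the jaws, within the pads' length; the fingertips stand 14 mm ahead of it and the grasp point (between the pads) lies 5 mm behind it; z points along the fingers, y is the line along which they close (so a half turn about z gives the same grasp; the last joint's range is limited). The gripper opens to 85 mm and grips with 20 to 120 N. Pads are 22 mm wide; open, the fingers measure 114 mm over their backs; the gripper's body (76 mm by 85 mm) begins 54 mm behind the grasp point. The pads swing forward as they close: fully open they stand 13 mm farther back than shut.
Start: joints at [65.604, 4.979, 10.078, 95.1, 0, 90], TCP at [0.227, 0.501, 0.224] pointing down, gripper open.
Joint ranges: [-179.16, 179.16], [-48.56, 103.87], [-65.8, 70.77], [-126.05, 130.52], [-82.76, 87.17], [-180, 180]. Speed limits (degrees/s): [127.2, 127.2, 147.25, 180, 180, 180].

INTERFACE

Orientations are given as [roll, pitch, yaw] about the fixed x, y, z axes, in that order (R = Rz(yaw) Ry(pitch) Rx(roll)).
In Python, from workcell import bot, camera, get_calibration, ticket gives the robot as it stands. The module is installed in compiled form; this text tells all that it offers.
- The arm moves only by the tool send_rows, never from a script. Its arguments are lists of equal length, an entry for each row: "linear": the shift along the tool's x, y, z in m, a list of three; "twist": the turn, a rotation vector about the tool's x, y, z in units of 10 degrees (1.0 is 10 degrees), a list of three; "gripper": the opening in per cent of the stroke, from 0 (shut) to 100 (fully open). In form: {"linear": [[x, y, z], ...], "twist": [[wx, wy, wz], ...], "gripper": [gripper, ...]}. A call has 1 to 8 rows; each row shifts and turns the commanded pose from where the row before left it, along the tool's axes as they then stand; what a row does not reach is not made up. A row lasts 1/8 s, in which the tool goes at most 62.5 mm and 10.7 degrees, less where a joint would pass 70% of its speed; a pose out of reach is approached as far as the arm can. A call with a gripper value outside its range is refused whole. The fingers move at their own pace and stop on an object; "grip_force" is the grip in N (left out, the last holds). Time passes only in rows, so rows that do not move let the fingers close. It gives the time, the measured TCP pose, the force, the opening and the grip force at its end, in the units of the state.
- bot.get_obs(): the state, without advancing time (a new reading comes with each control period).
- camera(name): name is "scene" or "top"; returns the picture (480x640x3 uint8, red, green, blue); there is no depth.
- get_calibration(name): a dict with "fx", "fy", "cx", "cy" (pixels), "origin" and "orientation" of the camera in the world. Camera axes: x right, y down, z forward; pixel columns grow to the right and rows downward; lengths in m; the calibration is good to about 2 mm. A picture is of the moment at which its call begins. get_calibration takes no time and is no camera call.
- ticket.job_done(): hands the job in; it is judged then, once.
The state is a dict: "time": time; "q": joint angles; "qd": joint speeds; "joint_efforts": joint torques, N m; "ee_pos": TCP position; "tcp_rot": TCP orientation; "wrist_force": force on the tool from outside, world axes, zero at the start; "torque": the same for the moment, N m; "opening": finger opening in m; "grasp_force": force on a finger pad.
Only numpy, scipy, OpenCV 4.12 (cv2) and the standard library are available. Lean on these libraries where they do the work, as an engineer would, in place of code of your own. Each camera call takes 0.05 s, during which the arm holds its last target. There are 200 camera calls.

## Working session

There is one attempt and no reset: what is moved stays moved. The work goes in short steps, Python scripts to look and compute and a tool call to move; the robot and the scene stay as the last step left them, time stands still between calls to the robot, and variables do not carry over. Pictures are saved under pics/ and viewed, at most 10 in all, crops included, and the job is handed in when it is done.

Besides the shell and the picture viewer there is one more tool, called after "Call:" in YAML: its name, and indented under it one key for each argument. send_rows: Moves the arm, as the interface text tells. Its arguments: {"type":"object","properties":{"linear":{"type":"array"},"twist":{"type":"array"},"gripper":{"type":"array"},"grip_force":{"type":"number"}},"required":["linear","twist","gripper"]}

```bash
mkdir -p pics; ls
python3 - <<'E'
from workcell import bot,camera,get_calibration
import cv2
for n in("scene","top"):
    cv2.imwrite(f"pics/{n}0.png",camera(n)[:,:,::-1]); print(n,get_calibration(n))
o=bot.get_obs();print({k:o[k] for k in("time","ee_pos","tcp_rot","opening")})
E
```

```text
pics
scene {'fx': 587.9334241812634, 'fy': 587.9334241812634, 'cx': 312.53843115799117, 'cy': 240.97593107681914, 'origin': array([1.19118088, 0.126671  , 0.9286486 ]), 'orientation': array([-144.06302973,   -0.48437864,   99.31919933])}
top {'fx': 597.6820085674457, 'fy': 597.6820085674457, 'cx': 305.70300330375807, 'cy': 230.7848518813796, 'origin': array([0.30627765, 0.04017767, 1.47270568]), 'orientation': array([-1.69526801e+02, -1.61517879e-01, -8.97580600e+01])}
{'time': 0.1, 'ee_pos': array([0.22706866, 0.50070336, 0.22336779]), 'tcp_rot': array([-1.79932134e+02,  2.06345105e-04,  1.55604613e+02]), 'opening': 0.08545126914253484}
```

View pics/top0.png

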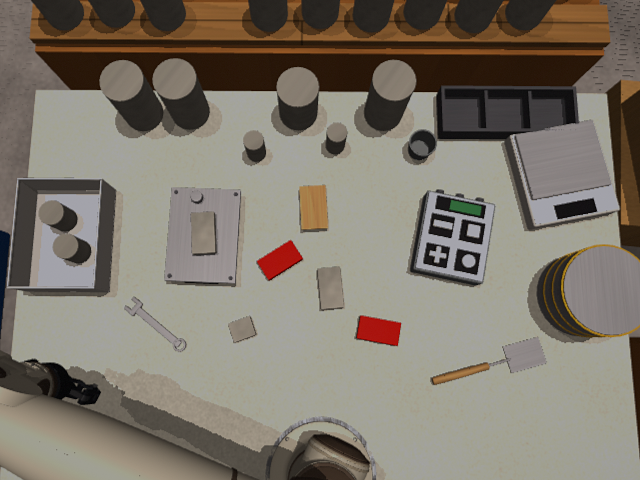

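View pics/scene0.png

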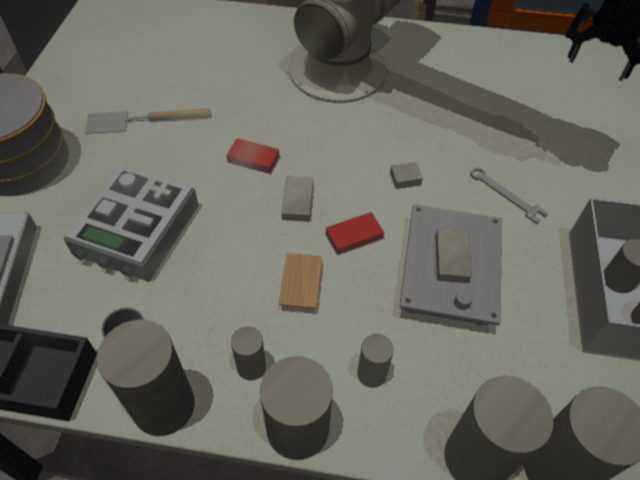

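The top view shows these candidates:
- **Upper slab:** grey, full size, at (330,288). The reds at (279,260) and (378,331) are look-alikes, and the grey piece at (242,329) is the half slab.
- **Lower slab and weight:** the slab is on the plate at (203,233), the weight at (196,196).
- **Sheet:** (314,208).
- **Keys:** bar (442,224), square (474,231), cross (437,254), round (467,261).

Next I'll measure these and confirm them in one crop.

```bash
cat > h.py <<'E'
import numpy as np,cv2
from scipy.spatial.transform import Rotation as R
from workcell import bot,camera,get_calibration
def toplane(n,px,z):
    c=get_calibration(n);px=np.atleast_2d(px).astype(float)
    d=np.c_[(px[:,0]-c['cx'])/c['fx'],(px[:,1]-c['cy'])/c['fy'],np.ones(len(px))]
    d=R.from_euler('xyz',c['orientation'],degrees=True).apply(d)
    return c['origin']+d*((z-c['origin'][2])/d[:,2])[:,None]
def blob(img,seed,tol):
    m=np.zeros((482,642),np.uint8)
    cv2.floodFill(cv2.GaussianBlur(img,(3,3),0).copy(),m,seed,0,(tol,)*3,(tol,)*3,4|cv2.FLOODFILL_MASK_ONLY|cv2.FLOODFILL_FIXED_RANGE|(255<<8))
    m=cv2.morphologyEx(m[1:-1,1:-1],cv2.MORPH_CLOSE,np.ones((3,3)))
    cs,_=cv2.findContours(m,cv2.RETR_EXTERNAL,cv2.CHAIN_APPROX_NONE)
    return max(cs,key=cv2.contourArea)
def rect(n,c,z):
    p=toplane(n,c[:,0,:],z)[:,:2]
    (ctr,(w,h),a)=cv2.minAreaRect((p*1000).astype(np.float32))
    if w<h: w,h,a=h,w,a+90
    return np.round(np.array(ctr)/1000,4),round(w),round(h),round((a+90)%180-90,1)
def run(n,seeds,img=None):
    img=camera(n)[:,:,::-1].copy() if img is None else img; v=img.copy()
    for k,(s,z,t) in seeds.items():
        c=blob(img,s,t);print(n,k,*rect(n,c,z));cv2.drawContours(v,[c],-1,(0,255,0),1)
    return v
E
python3 - <<'E'
from h import *
S={'top':dict(lower=((203,233),.074,22),sheet=((314,208),.028,45),upper=((330,288),.024,22),bar=((442,224),.077,60),square=((474,231),.077,60),cross=((437,254),.077,60),round=((467,261),.077,60),weight=((196,197),.072,20),half=((242,329),.024,20)),
'scene':dict(lower=((453,250),.074,22),sheet=((300,278),.028,45),upper=((297,190),.024,22),bar=((140,219),.077,60),square=((107,207),.077,60),cross=((160,187),.077,60),round=((127,179),.077,60),half=((405,170),.024,20))}
v={n:run(n,S[n],cv2.imread(f'pics/{n}0.png')) for n in S}
a=cv2.resize(v['top'][170:350,150:510],None,fx=2,fy=2,interpolation=cv2.INTER_NEAREST)
b=cv2.resize(v['scene'][140:330,60:520],(720,297),interpolation=cv2.INTER_NEAREST)[:240]
cv2.imwrite('pics/m1.png',np.vstack([a,b]))
E
```

```text
top lower [0.5524 0.2763] 240 186 -1.8
top sheet [0.6319 0.0205] 114 70 3.4
top upper [ 0.4345 -0.0236] 109 61 5.9
top bar [0.4622 0.014 ] 1446 907 89.8
top square [ 0.5673 -0.3608] 28 28 78.6
top cross [ 0.5101 -0.2738] 30 30 31.9
top round [ 0.495  -0.3453] 29 26 -89.7
top weight [0.5526 0.2766] 240 187 -2.3
top half [0.3337 0.1901] 58 53 -71.5
scene lower [ 0.4189 -0.0208] 1425 1107 89.5
scene sheet [0.6392 0.0234] 126 74 3.3
scene upper [3.737e-01 3.000e-04] 1452 1168 89.7
scene bar [ 0.4206 -0.0199] 1423 1104 89.7
scene square [ 0.4206 -0.0199] 1423 1104 89.7
scene cross [ 0.4201 -0.0194] 1423 1105 89.8
scene round [ 0.4206 -0.0199] 1423 1104 89.7
scene half [0.3442 0.19  ] 69 67 20.6
```

View pics/m1.png

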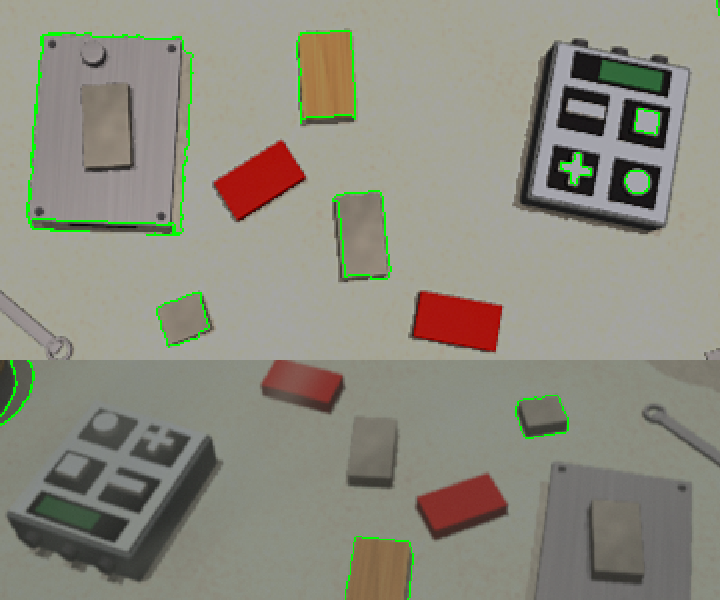

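The crop shows clean outlines on the sheet, upper slab, half slab and the round, square and cross keys. Only the lower slab and the bar key leaked. The grey full-size slab at (330,288) is the one meant. I'll redo the two leaks with colour and brightness masks.

Run:
```python
from h import *
img=cv2.imread('pics/top0.png');lab=cv2.cvtColor(img,cv2.COLOR_BGR2LAB).astype(int)
print('lab slab',lab[233,203],'plate',lab[233,178],lab[233,225],'upper',lab[288,330],'bar',lab[224,442],lab[224,428])
def roi(m,x0,y0,x1,y1):
    k=np.zeros((480,640),np.uint8);k[y0:y1,x0:x1]=m[y0:y1,x0:x1]*255
    cs,_=cv2.findContours(cv2.morphologyEx(k,cv2.MORPH_OPEN,np.ones((2,2))),0,cv2.CHAIN_APPROX_NONE);return max(cs,key=cv2.contourArea)
b=cv2.GaussianBlur(lab[:,:,2].astype(np.float32),(3,3),0);L=lab[:,:,0]
tb=(b[225:240,198:208].mean()+b[225:240,172:185].mean())/2
v=img.copy()
for n,m,z,box in (('lower',(b>tb)&(L>L[233,203]*.8),.074,(180,202,228,262)),('upper',L>0,.024,None),('bar',L>150,.077,(433,217,455,233))):
    if box is None: continue
    c=roi(m,*box);print(n,*rect('top',c,z));cv2.drawContours(v,[c],-1,(0,255,0),1)
for n,p,z in (('bar ctr',(442,225),.077),('weight',(196,197),.072)): print(n,toplane('top',p,z)[0,:2])
cv2.imwrite('pics/m2.png',np.hstack([cv2.resize(v[180:290,160:250],None,fx=4,fy=4),cv2.resize(v[180:290,415:500],None,fx=4,fy=4)]))
```

```text
lab slab [147 129 137] plate [143 131 129] [153 131 129] upper [147 129 137] bar [172 130 124] [175 130 124]
lower [0.5584 0.2801] 98 54 4.3
bar [ 0.5805 -0.2908] 43 14 77.9
bar ctr [ 0.57984025 -0.28707266]
weight [0.64667095 0.30174295]
```

View pics/m2.png

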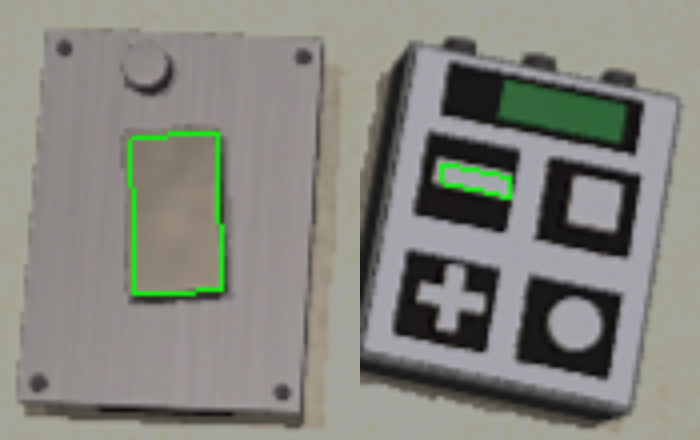

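```bash
cat >> h.py <<'E'
def delta(p,yaw,cur=None):
    "turn (units of 10 deg about tool z) to do first, then tool-frame shift"
    o=bot.get_obs();r=R.from_euler('xyz',o['tcp_rot'],degrees=True);g=R.from_euler('xyz',[180,0,yaw],degrees=True)
    print('t',round(o['time'],2),'turn',np.round(np.degrees((r.inv()*g).as_rotvec())/10,3),'shift',np.round(g.inv().apply(np.array(p)-o['ee_pos']),4),'pos',np.round(o['ee_pos'],4),'q6',round(float(o['q'][5]),1))
def pca(n,c,z):
    p=toplane(n,c[:,0,:],z)[:,:2]*10000+20000
    m=cv2.moments(p.astype(np.int32).reshape(-1,1,2).astype(np.float32));return round(float(np.degrees(.5*np.arctan2(2*m['mu11'],m['mu20']-m['mu02']))),1),np.round([(m['m10']/m['m00']-20000)/1e4,(m['m01']/m['m00']-20000)/1e4],4)
E
python3 - <<'E'
from h import *
img=cv2.imread('pics/top0.png')
lab=cv2.cvtColor(img,cv2.COLOR_BGR2LAB);b=cv2.GaussianBlur(lab[:,:,2],(3,3),0)
k=np.zeros((480,640),np.uint8);k[203:260,184:226]=(b[203:260,184:226]>133)*255
c=max(cv2.findContours(k,0,1)[0],key=cv2.contourArea);print('lower',pca('top',c,.074))
for s,z,t in(((314,208),.028,45),((330,288),.024,22)): print(pca('top',blob(img,s,t),z))
delta([.634,.021,.2],183.4)
E
```

```text
lower (3.9, array([0.5596, 0.2821]))
(2.1, array([0.6341, 0.0203]))
(8.3, array([ 0.4366, -0.0259]))
t 0.1 turn [-7.00e-03 -2.00e-03 -2.78e+00] shift [-0.3778 -0.503   0.0234] pos [0.2271 0.5007 0.2234] q6 90.0
```

Call:
send_rows:
  linear:
    - [0,0,0]
    - [0,0,0]
    - [0,0,0]
    - [-0.034,-0.045,0]
    - [-0.034,-0.045,0]
    - [-0.034,-0.045,0]
    - [-0.034,-0.045,0]
    - [-0.034,-0.045,0]
  twist:
    - [0,0,-0.9]
    - [0,0,-0.9]
    - [0,0,-0.9]
    - [0,0,0]
    - [0,0,0]
    - [0,0,0]
    - [0,0,0]
    - [0,0,0]
  gripper: [100,100,100,100,100,100,100,100]
  grip_force: 40

```text
time: 1.1
ee_pos: [0.408, 0.2823, 0.2237]
tcp_rot: [-180.0, -0.0, -177.4]
wrist_force: [1.0, 0.9, -0.5]
opening: 0.0856
grasp_force: 0.0
```

Call:
send_rows:
  linear:
    - [-0.034,-0.045,0]
    - [-0.034,-0.045,0]
    - [-0.034,-0.045,0]
    - [-0.034,-0.045,0]
    - [-0.034,-0.045,0]
    - [-0.034,-0.045,0]
    - [0,0,0]
    - [0,0,0]
  twist:
    - [0,0,0]
    - [0,0,0]
    - [0,0,0]
    - [0,0,0]
    - [0,0,0]
    - [0,0,0]
    - [0,0,0]
    - [0,0,0]
  gripper: [100,100,100,100,100,100,100,100]

```text
time: 2.1
ee_pos: [0.623, 0.0235, 0.2234]
tcp_rot: [180.0, -0.1, -177.4]
wrist_force: [-0.2, -0.4, 0.4]
opening: 0.0853
grasp_force: 0.0
```

Run:
```python
from h import *
delta([.634,.021,.026],183.4)
```

```text
t 2.1 turn [ 0.002 -0.007 -0.083] shift [-0.0109 -0.0031  0.1974] pos [0.623  0.0235 0.2234] q6 -0.4
```

Call:
send_rows:
  linear:
    - [-0.011,-0.003,0.05]
    - [0,0,0.05]
    - [0,0,0.05]
    - [0,0,0.03]
    - [0,0,0.018]
    - [0,0,0]
    - [0,0,0]
  twist:
    - [0,0,0]
    - [0,0,0]
    - [0,0,0]
    - [0,0,0]
    - [0,0,0]
    - [0,0,0]
    - [0,0,0]
  gripper: [100,100,100,100,100,100,100]

```text
time: 2.98
ee_pos: [0.6352, 0.0213, 0.0278]
tcp_rot: [180.0, 0.1, -177.4]
wrist_force: [0.3, 0.3, 0.4]
opening: 0.0853
grasp_force: 0.0
```

Call:
send_rows:
  linear:
    - [0,0,0]
    - [0,0,0]
    - [0,0,0]
    - [0,0,0]
    - [0,0,0]
    - [0,0,0]
  twist:
    - [0,0,0]
    - [0,0,0]
    - [0,0,0]
    - [0,0,0]
    - [0,0,0]
    - [0,0,0]
  gripper: [70,60,60,60,60,60]
  grip_force: 30

```text
time: 3.72
ee_pos: [0.6344, 0.0209, 0.0259]
tcp_rot: [180.0, -0.0, -177.4]
wrist_force: [0.2, 0.2, 1.0]
opening: 0.0511
grasp_force: 0.0
```

Run:
```python
from h import *
s=camera('scene')[:,:,::-1];t=camera('top')[:,:,::-1]
cv2.imwrite('pics/g1.png',np.hstack([cv2.resize(s[190:340,230:380],(400,400)),cv2.resize(t[130:280,240:390],(400,400))]))
```

```text
(no output)
```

View pics/g1.png

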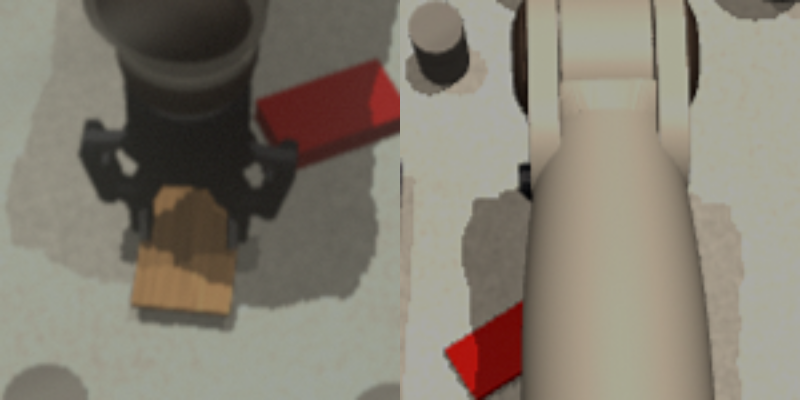

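The fingers closed above the sheet: in the scene crop, both tips sit in front of its edges at (150,215) and (237,235). I'll reopen, go lower and close again.

Call:
send_rows:
  linear:
    - [0,0,0]
    - [0,0,0]
    - [0,0,0]
    - [0,0,0.006]
    - [0,0,0.006]
    - [0,0,0]
    - [0,0,0]
  twist:
    - [0,0,0]
    - [0,0,0]
    - [0,0,0]
    - [0,0,0]
    - [0,0,0]
    - [0,0,0]
    - [0,0,0]
  gripper: [100,100,100,100,100,100,100]

```text
time: 4.7
ee_pos: [0.6344, 0.0209, 0.0139]
tcp_rot: [-180.0, -0.0, -177.4]
wrist_force: [0.3, 0.2, -0.2]
opening: 0.0852
grasp_force: 0.0
```

Call:
send_rows:
  linear:
    - [0,0,0]
    - [0,0,0]
    - [0,0,0]
    - [0,0,0]
    - [0,0,0]
  twist:
    - [0,0,0]
    - [0,0,0]
    - [0,0,0]
    - [0,0,0]
    - [0,0,0]
  gripper: [70,70,70,70,70]

```text
time: 5.32
ee_pos: [0.6351, 0.0214, 0.0152]
tcp_rot: [180.0, 0.1, -177.4]
wrist_force: [-0.2, 2.5, 6.8]
opening: 0.0594
grasp_force: 3.8
```

Run:
```python
from h import *
s=camera('scene')[:,:,::-1]
cv2.imwrite('pics/g2.png',cv2.resize(s[210:330,240:370],(780,600)))
print({k:np.round(v,3) for k,v in bot.get_obs().items()})
```

```text
{'time': np.float64(5.375), 'q': array([ 1.9080e+00,  1.7466e+01,  1.3920e+00,  7.3809e+01,  4.2000e-02,
       -7.1600e-01]), 'qd': array([-0.022, -0.017, -0.019, -0.062, -0.027, -0.083]), 'joint_efforts': array([-1.7070e+00, -6.1378e+01,  4.3092e+01, -6.9000e-02, -6.4800e-01,
       -2.0000e-03]), 'ee_pos': array([0.635, 0.021, 0.015]), 'tcp_rot': array([ 1.79960e+02,  1.18000e-01, -1.77376e+02]), 'wrist_force': array([0.21 , 3.062, 5.788]), 'torque': array([ 0.419,  0.091, -0.022]), 'grasp_force': np.float64(3.816), 'opening': np.float64(0.06)}
```

View pics/g2.png

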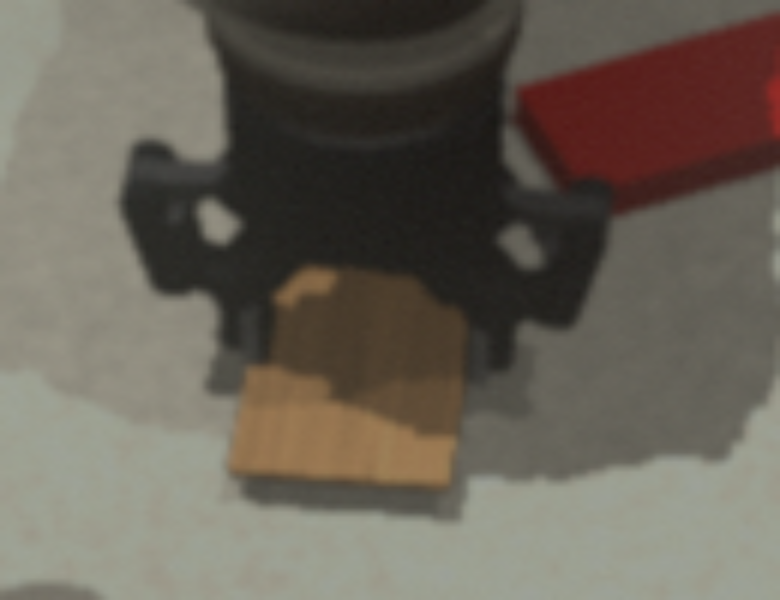

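The left (-y) fingertip lies on top of the sheet edge at (255,340), and the right one is just beside it at (475,340). Before mending this I'll check the sheet's true height by triangulating its corners from the first two pictures.

Run:
```python
from h import *
def P(n):
    c=get_calibration(n);r=R.from_euler('xyz',c['orientation'],degrees=True).as_matrix().T
    return np.array([[c['fx'],0,c['cx']],[0,c['fy'],c['cy']],[0,0,1]])@np.c_[r,-r@c['origin']]
def corners(n,seed,tol):
    img=cv2.imread(f'pics/{n}0.png')
    q=cv2.boxPoints(cv2.minAreaRect(blob(img,seed,tol)))
    k=cv2.approxPolyDP(cv2.convexHull(blob(img,seed,tol)),4,True)[:,0,:].astype(float)
    w=toplane(n,k,.028)[:,:2]
    return k,w
kt,wt=corners('top',(314,208),45);ks,ws=corners('scene',(300,278),45)
print(kt.tolist(),ks.tolist())
for i,w in enumerate(wt):
    j=np.argmin(np.linalg.norm(ws-w,axis=1))
    X=cv2.triangulatePoints(P('top'),P('scene'),kt[i].reshape(2,1),ks[j].reshape(2,1));print(np.round(X[:3,0]/X[3,0],4),w.round(3),ws[j].round(3))
```

```text
[[324.0, 185.0], [327.0, 229.0], [300.0, 231.0], [300.0, 186.0]] [[287.0, 252.0], [321.0, 256.0], [316.0, 314.0], [279.0, 309.0]]
[ 0.6931 -0.0079  0.0149] [ 0.69  -0.008] [ 0.7   -0.005]
[ 0.5782 -0.0149  0.0271] [ 0.578 -0.015] [ 0.579 -0.014]
[0.5737 0.0502 0.0233] [0.573 0.051] [0.577 0.05 ]
[0.6907 0.0552 0.0119] [0.687 0.052] [0.699 0.06 ]
```

Run:
```python
from h import *
c=get_calibration('scene')
for px in ((277.5,271.5),(284.5,271.5),(318.5,271),(325,271)):
    a=c['origin'];b=toplane('scene',px,0.)[0];t=(.646-a[0])/(b-a)[0];print(px,np.round(a+t*(b-a),4))
g=cv2.imread('pics/g2.png')
s=camera('scene')[:,:,::-1]
cv2.imwrite('pics/g3.png',cv2.convertScaleAbs(cv2.resize(s[255:300,265:340],(800,480),interpolation=cv2.INTER_CUBIC),alpha=1.8,beta=10))
```

```text
(277.5, 271.5) [ 0.646  -0.0176  0.0626]
(284.5, 271.5) [ 0.646  -0.005   0.0659]
(318.5, 271) [0.646  0.0548 0.0829]
(325, 271) [0.646  0.066  0.0857]
```

View pics/g3.png

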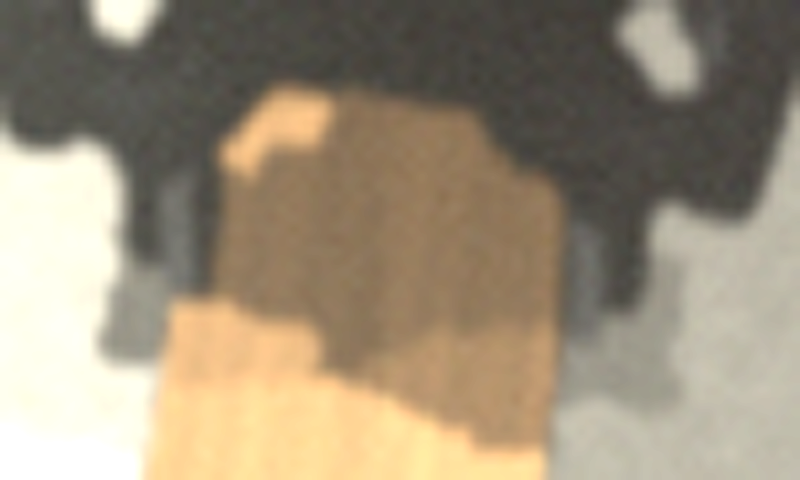

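The tips stand higher than I assumed, because the sheet's triangulated height is right at 27 mm. I'll reopen and go down in small steps, watching the force.

Call:
send_rows:
  linear:
    - [0,0,0]
    - [0,0,0]
    - [0,0,0]
    - [0,0,0.003]
    - [0,0,0.003]
    - [0,0,0]
  twist:
    - [0,0,0]
    - [0,0,0]
    - [0,0,0]
    - [0,0,0]
    - [0,0,0]
    - [0,0,0]
  gripper: [100,100,100,100,100,100]

```text
time: 6.18
ee_pos: [0.6341, 0.0209, 0.0075]
tcp_rot: [180.0, -0.0, -177.4]
wrist_force: [0.1, 0.7, 0.3]
opening: 0.0852
grasp_force: 0.0
```

Call:
send_rows:
  linear:
    - [0,0,0]
    - [0,0,0]
    - [0,0,0]
    - [0,0,0]
  twist:
    - [0,0,0]
    - [0,0,0]
    - [0,0,0]
    - [0,0,0]
  gripper: [80,75,75,75]

```text
time: 6.68
ee_pos: [0.6346, 0.0209, 0.0083]
tcp_rot: [-180.0, 0.0, -177.4]
wrist_force: [-0.5, -0.1, 3.1]
opening: 0.0645
grasp_force: 33.6
```

Gripped: the opening stopped at 64.5 mm with 34 N. Lifting.

Call:
send_rows:
  linear:
    - [0,0,-0.005]
    - [0,0,-0.01]
    - [0,0,-0.02]
    - [0,0,-0.03]
    - [0,0,-0.04]
    - [0,0,-0.04]
    - [0,0,0]
    - [0,0,0]
  twist:
    - [0,0,0]
    - [0,0,0]
    - [0,0,0]
    - [0,0,0]
    - [0,0,0]
    - [0,0,0]
    - [0,0,0]
    - [0,0,0]
  gripper: [75,75,75,75,75,75,75,75]

```text
time: 7.68
ee_pos: [0.6344, 0.0209, 0.1533]
tcp_rot: [-180.0, 0.0, -177.4]
wrist_force: [-0.3, 0.0, -0.7]
opening: 0.0649
grasp_force: 33.3
```

Run:
```python
from h import *
s=camera('scene')[:,:,::-1]
cv2.imwrite('pics/g4.png',cv2.resize(s[170:320,215:385],(760,600),interpolation=cv2.INTER_CUBIC))
delta([.559,.281,.145],182.6)
```

```text
t 7.72 turn [ 0.    -0.006  0.   ] shift [0.0632 0.2633 0.0075] pos [0.6341 0.0209 0.1525] q6 -0.7
```

View pics/g4.png

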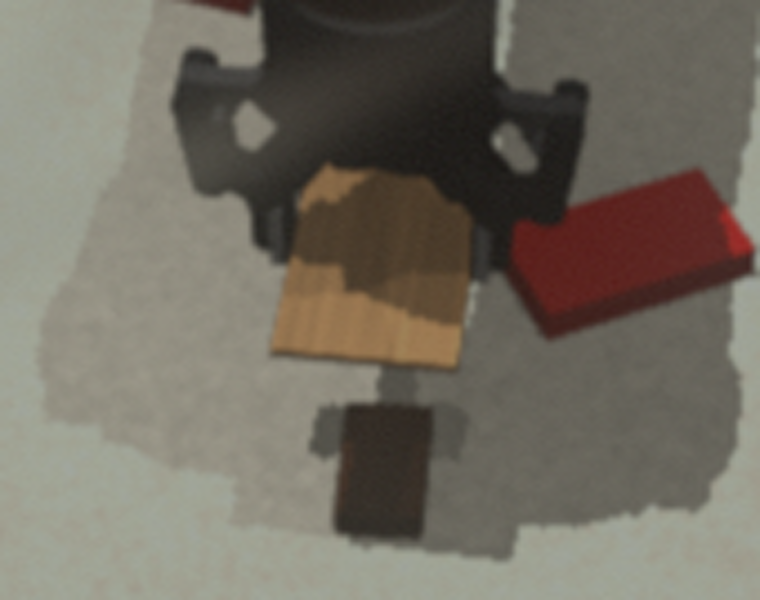

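The sheet is held flat in the fingers at (375,265), and the stand is left behind at (385,470). Moving over the lower slab.

Call:
send_rows:
  linear:
    - [0.006,0.025,0]
    - [0.0125,0.052,0]
    - [0.0125,0.052,0]
    - [0.0125,0.052,0]
    - [0.0125,0.052,0]
    - [0.007,0.03,0]
    - [0,0,0]
    - [0,0,0]
  twist:
    - [0,0,-0.04]
    - [0,0,0]
    - [0,0,0]
    - [0,0,0]
    - [0,0,0]
    - [0,0,0]
    - [0,0,0]
    - [0,0,0]
  gripper: [75,75,75,75,75,75,75,75]

```text
time: 8.72
ee_pos: [0.5576, 0.2797, 0.1521]
tcp_rot: [-180.0, -0.1, -177.0]
wrist_force: [-0.3, -0.6, -0.7]
opening: 0.0652
grasp_force: 33.4
```

Run:
```python
from h import *
delta([.559,.281,.061],183)
t=camera('top')[:,:,::-1];s=camera('scene')[:,:,::-1].copy();cv2.imwrite('pics/s5.png',s)
try:
    c=blob(s,(453,300),1); 
except Exception as e: pass
hsv=cv2.cvtColor(s,cv2.COLOR_BGR2HSV);m=((hsv[:,:,0]<22)&(hsv[:,:,0]>8)&(hsv[:,:,1]>85)).astype(np.uint8)*255
c=max(cv2.findContours(m,0,1)[0],key=cv2.contourArea);print(cv2.boundingRect(c),rect('scene',c,.166+.006-.0))
```

```text
t 8.72 turn [-0.005 -0.007  0.001] shift [-0.0014  0.0012  0.0911] pos [0.5576 0.2797 0.1521] q6 23.6
(443, 196, 43, 50) (array([0.5634, 0.2808]), 103, 67, 1.7)
```

Call:
send_rows:
  linear:
    - [-0.001,0.001,0.03]
    - [0,0,0.03]
    - [0,0,0.02]
    - [0,0,0.006]
    - [0,0,0.002]
    - [0,0,0.001]
    - [0,0,0]
  twist:
    - [0,0,0]
    - [0,0,0]
    - [0,0,0]
    - [0,0,0]
    - [0,0,0]
    - [0,0,0]
    - [0,0,0]
  gripper: [75,75,75,75,75,75,75]

```text
time: 9.7
ee_pos: [0.5592, 0.2815, 0.0648]
tcp_rot: [180.0, 0.1, -177.0]
wrist_force: [0.3, 0.6, -1.4]
opening: 0.0646
grasp_force: 33.4
```

Call:
send_rows:
  linear:
    - [0,0,0.002]
    - [0,0,0]
    - [0,0,0.001]
    - [0,0,0]
  twist:
    - [0,0,0]
    - [0,0,0]
    - [0,0,0]
    - [0,0,0]
  gripper: [75,75,75,75]

```text
time: 10.2
ee_pos: [0.5588, 0.2813, 0.0609]
tcp_rot: [-180.0, -0.0, -177.0]
wrist_force: [-0.4, 0.3, -0.4]
opening: 0.0649
grasp_force: 33.4
```

Call:
send_rows:
  linear:
    - [0,0,0.001]
    - [0,0,0]
    - [0,0,0.001]
    - [0,0,0]
  twist:
    - [0,0,0]
    - [0,0,0]
    - [0,0,0]
    - [0,0,0]
  gripper: [75,75,75,75]

```text
time: 10.7
ee_pos: [0.5589, 0.2814, 0.0604]
tcp_rot: [180.0, 0.1, -177.0]
wrist_force: [-4.0, -1.9, 10.7]
opening: 0.0648
grasp_force: 34.4
```

Call:
send_rows:
  linear:
    - [0,0,-0.001]
    - [0,0,0]
    - [0,0,0]
    - [0,0,0]
    - [0,0,-0.02]
    - [0,0,-0.05]
    - [0,0,-0.05]
    - [0,0,0]
  twist:
    - [0,0,0]
    - [0,0,0]
    - [0,0,0]
    - [0,0,0]
    - [0,0,0]
    - [0,0,0]
    - [0,0,0]
    - [0,0,0]
  gripper: [75,85,100,100,100,100,100,100]

```text
time: 11.7
ee_pos: [0.5603, 0.2821, 0.1847]
tcp_rot: [179.8, 0.4, -177.0]
wrist_force: [0.3, -0.5, 0.2]
opening: 0.0855
grasp_force: 0.0
```

Run:
```python
from h import *
delta([.437,-.025,.16],187)
```

```text
t 11.7 turn [ 0.015  0.038 -0.399] shift [ 0.1598 -0.2898  0.0247] pos [0.5603 0.2821 0.1847] q6 23.7
```

Call:
send_rows:
  linear:
    - [0,0,0]
    - [0.0265,-0.0485,0]
    - [0.0265,-0.0485,0]
    - [0.0265,-0.0485,0]
    - [0.0265,-0.0485,0]
    - [0.0265,-0.0485,0]
    - [0.0265,-0.0475,0]
    - [0,0,0.025]
  twist:
    - [0,0,-0.4]
    - [0,0,0]
    - [0,0,0]
    - [0,0,0]
    - [0,0,0]
    - [0,0,0]
    - [0,0,0]
    - [0,0,0]
  gripper: [100,100,100,100,100,100,100,100]
  grip_force: 60

```text
time: 12.7
ee_pos: [0.436, -0.0286, 0.1557]
tcp_rot: [-179.9, 0.2, -173.2]
wrist_force: [1.3, 1.1, 0.0]
opening: 0.0856
grasp_force: 0.0
```

Run:
```python
from h import *
t=camera('top')[:,:,::-1].copy();s=camera('scene')[:,:,::-1].copy()
cv2.imwrite('pics/t6.png',t);cv2.imwrite('pics/s6.png',s)
for n,i,sd in(('top',t,(203,231)),('scene',s,(454,245))):
    c=blob(i,sd,45);print(n,rect(n,c,.080),pca(n,c,.080))
cv2.imwrite('pics/m6.png',np.hstack([cv2.resize(t[170:320,140:380],(480,300)),cv2.resize(s[190:340,380:520],(280,300))]))
delta([.437,-.025,.012],187)
```

```text
top (array([0.5597, 0.2801]), 111, 69, 3.6) (3.9, array([0.5599, 0.2801]))
scene (array([0.5927, 0.2777]), 246, 174, -2.0) (-4.5, array([0.5934, 0.2789]))
t 12.8 turn [ 0.004 -0.019 -0.011] shift [-0.0022  0.0014  0.1404] pos [ 0.435  -0.0266  0.1524] q6 -10.4
```

View pics/m6.png

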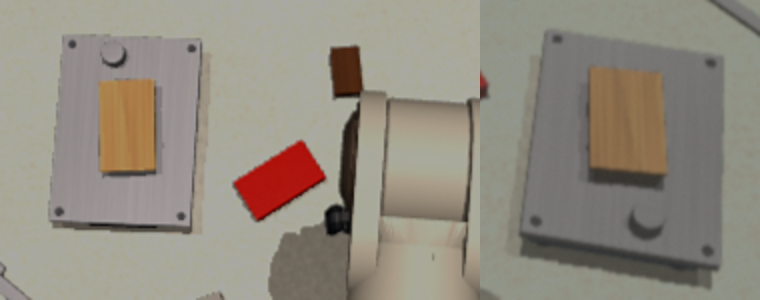

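The sheet lies squarely on the slab: top view (.560,.280) at 3.8°, against the slab's (.559,.281) at about 4°. Now the upper slab.

Call:
send_rows:
  linear:
    - [-0.002,0.001,0.04]
    - [0,0,0.05]
    - [0,0,0.035]
    - [0,0,0.019]
    - [0,0,0]
    - [0,0,0]
    - [0,0,0]
    - [0,0,0]
  twist:
    - [0,0,0]
    - [0,0,0]
    - [0,0,0]
    - [0,0,0]
    - [0,0,0]
    - [0,0,0]
    - [0,0,0]
    - [0,0,0]
  gripper: [100,100,100,100,100,74,74,74]

```text
time: 13.8
ee_pos: [0.4387, -0.0246, 0.0117]
tcp_rot: [-180.0, 0.1, -173.0]
wrist_force: [0.5, 0.5, -0.5]
opening: 0.0629
grasp_force: 0.0
```

Call:
send_rows:
  linear:
    - [0,0,0.002]
    - [0,0,0.002]
    - [0,0,0]
  twist:
    - [0,0,0]
    - [0,0,0]
    - [0,0,0]
  gripper: [74,74,74]

```text
time: 14.18
ee_pos: [0.4381, -0.0247, 0.0067]
tcp_rot: [180.0, -0.0, -173.0]
wrist_force: [-0.2, -1.0, 0.7]
opening: 0.063
grasp_force: 0.0
```

Call:
send_rows:
  linear:
    - [0,0,0.002]
    - [0,0,0.002]
    - [0,0,0]
    - [0,0,0]
  twist:
    - [0,0,0]
    - [0,0,0]
    - [0,0,0]
    - [0,0,0]
  gripper: [74,74,74,74]

```text
time: 14.68
ee_pos: [0.4382, -0.0247, 0.003]
tcp_rot: [180.0, 0.0, -173.0]
wrist_force: [-0.3, 0.2, -0.3]
opening: 0.0631
grasp_force: 0.0
```

Call:
send_rows:
  linear:
    - [0,0,0]
    - [0,0,0]
    - [0,0,0]
    - [0,0,0]
    - [0,0,0]
  twist:
    - [0,0,0]
    - [0,0,0]
    - [0,0,0]
    - [0,0,0]
    - [0,0,0]
  gripper: [68,60,60,60,60]

```text
time: 15.3
ee_pos: [0.4385, -0.0243, 0.0038]
tcp_rot: [180.0, 0.1, -173.0]
wrist_force: [-2.0, 2.9, 6.9]
opening: 0.0542
grasp_force: 64.0
```

Call:
send_rows:
  linear:
    - [0,0,-0.005]
    - [0,0,-0.015]
    - [0,0,-0.03]
    - [0,0,-0.04]
    - [0,0,-0.04]
    - [0,0,-0.03]
    - [0,0,0]
    - [0,0,0]
  twist:
    - [0,0,0]
    - [0,0,0]
    - [0,0,0]
    - [0,0,0]
    - [0,0,0]
    - [0,0,0]
    - [0,0,0]
    - [0,0,0]
  gripper: [60,60,60,60,60,60,60,60]

```text
time: 16.3
ee_pos: [0.4378, -0.0247, 0.1619]
tcp_rot: [180.0, -0.1, -173.0]
wrist_force: [-1.4, 0.2, -4.6]
opening: 0.0543
grasp_force: 64.3
```

Run:
```python
from h import *
delta([.560,.281,.163],183.7)
```

```text
t 16.3 turn [ 0.    -0.008  0.33 ] shift [-0.1416  0.2972 -0.0011] pos [ 0.4378 -0.0247  0.1619] q6 -10.2
```

Call:
send_rows:
  linear:
    - [0,0,0]
    - [-0.014,0.03,0]
    - [-0.024,0.05,0]
    - [-0.025,0.053,0]
    - [-0.025,0.053,0]
    - [-0.024,0.05,0]
    - [-0.018,0.038,0]
    - [-0.0115,0.023,0]
  twist:
    - [0,0,0.33]
    - [0,0,0]
    - [0,0,0]
    - [0,0,0]
    - [0,0,0]
    - [0,0,0]
    - [0,0,0]
    - [0,0,0]
  gripper: [60,60,60,60,60,60,60,60]

```text
time: 17.3
ee_pos: [0.5599, 0.2825, 0.1602]
tcp_rot: [-179.9, -0.2, -176.2]
wrist_force: [-0.0, 0.3, -3.2]
opening: 0.0542
grasp_force: 64.5
```

Call:
send_rows:
  linear:
    - [0,0,0]
    - [0,0,0]
    - [0,0,0]
  twist:
    - [0,0,0]
    - [0,0,0]
    - [0,0,0]
  gripper: [60,60,60]

```text
time: 17.68
ee_pos: [0.56, 0.2799, 0.1628]
tcp_rot: [-180.0, -0.0, -176.3]
wrist_force: [-0.8, -0.5, -3.2]
opening: 0.0543
grasp_force: 64.6
```

Run:
```python
from h import *
delta([.560,.281,.084],183.7)
s=camera('scene')[:,:,::-1].copy();cv2.imwrite('pics/s7.png',s)
print(bot.get_obs()['wrist_force'].round(1))
```

```text
t 17.68 turn [-0.002 -0.003 -0.005] shift [-0.0001  0.0011  0.0788] pos [0.56   0.2799 0.1628] q6 22.9
[-0.1 -0.5 -2.7]
```

Call:
send_rows:
  linear:
    - [0,0.001,0.025]
    - [0,0,0.025]
    - [0,0,0.018]
    - [0,0,0.006]
    - [0,0,0.002]
    - [0,0,0]
    - [0,0,0]
  twist:
    - [0,0,0]
    - [0,0,0]
    - [0,0,0]
    - [0,0,0]
    - [0,0,0]
    - [0,0,0]
    - [0,0,0]
  gripper: [60,60,60,60,60,60,60]

```text
time: 18.6
ee_pos: [0.5605, 0.282, 0.0878]
tcp_rot: [180.0, 0.1, -176.3]
wrist_force: [0.5, -1.3, -3.3]
opening: 0.0544
grasp_force: 64.5
```

Call:
send_rows:
  linear:
    - [0,0,0.001]
    - [0,0,0]
    - [0,0,0.001]
    - [0,0,0]
    - [0,0,0]
  twist:
    - [0,0,0]
    - [0,0,0]
    - [0,0,0]
    - [0,0,0]
    - [0,0,0]
  gripper: [60,60,60,60,60]

```text
time: 19.23
ee_pos: [0.5602, 0.2819, 0.085]
tcp_rot: [-180.0, -0.0, -176.3]
wrist_force: [0.5, -0.4, -4.4]
opening: 0.054
grasp_force: 64.5
```

Call:
send_rows:
  linear:
    - [0,0,0.001]
    - [0,0,0]
    - [0,0,0.001]
    - [0,0,0]
    - [0,0,0]
  twist:
    - [0,0,0]
    - [0,0,0]
    - [0,0,0]
    - [0,0,0]
    - [0,0,0]
  gripper: [60,60,60,60,60]

```text
time: 19.85
ee_pos: [0.5602, 0.2819, 0.0839]
tcp_rot: [180.0, 0.0, -176.3]
wrist_force: [-3.4, -2.1, 6.0]
opening: 0.054
grasp_force: 65.6
```

Call:
send_rows:
  linear:
    - [0,0,0]
    - [0,0,0]
    - [0,0,0]
    - [0,0,0]
    - [0,0,-0.02]
    - [0,0,-0.04]
    - [0,0,-0.04]
    - [0,0,0]
  twist:
    - [0,0,0]
    - [0,0,0]
    - [0,0,0]
    - [0,0,0]
    - [0,0,0]
    - [0,0,0]
    - [0,0,0]
    - [0,0,0]
  gripper: [68,80,95,95,95,95,95,95]

```text
time: 20.85
ee_pos: [0.5614, 0.2825, 0.1867]
tcp_rot: [179.9, 0.3, -176.3]
wrist_force: [0.2, 0.8, -1.3]
opening: 0.081
grasp_force: 0.0
```

Run:
```python
from h import *
delta([.495,-.3455,.2],183.7)
```

```text
t 20.85 turn [0.013 0.031 0.   ] shift [ 0.1068 -0.6224 -0.0133] pos [0.5614 0.2825 0.1867] q6 23.0
```

Call:
send_rows:
  linear:
    - [0.01,-0.056,0]
    - [0.01,-0.056,0]
    - [0.01,-0.056,0]
    - [0.01,-0.056,0]
    - [0.01,-0.056,0]
    - [0.01,-0.056,0]
    - [0.01,-0.056,0]
    - [0.01,-0.056,0]
  twist:
    - [0,0,0]
    - [0,0,0]
    - [0,0,0]
    - [0,0,0]
    - [0,0,0]
    - [0,0,0]
    - [0,0,0]
    - [0,0,0]
  gripper: [95,95,60,0,0,0,0,0]

```text
time: 21.85
ee_pos: [0.5086, -0.1721, 0.1821]
tcp_rot: [180.0, -0.0, -176.3]
wrist_force: [1.3, 0.1, 0.5]
opening: -0.0001
grasp_force: 0.0
```

Call:
send_rows:
  linear:
    - [0.01,-0.056,0]
    - [0.01,-0.056,0]
    - [0.007,-0.05,0]
    - [0,0,0]
    - [0,0,0]
  twist:
    - [0,0,0]
    - [0,0,0]
    - [0,0,0]
    - [0,0,0]
    - [0,0,0]
  gripper: [0,0,0,0,0]

```text
time: 22.48
ee_pos: [0.4925, -0.3335, 0.182]
tcp_rot: [179.9, -0.1, -176.3]
wrist_force: [-0.1, -0.2, -0.8]
opening: 0.0002
grasp_force: 0.0
```

Run:
```python
from h import *
delta([.495,-.3455,.11],183.7)
t=camera('top')[:,:,::-1].copy();s=camera('scene')[:,:,::-1].copy()
cv2.imwrite('pics/t8.png',t);cv2.imwrite('pics/s8.png',s)
lab=cv2.cvtColor(t,cv2.COLOR_BGR2LAB);print('lab',lab[231,202],lab[231,220])
for tol in(12,18): 
    c=blob(t,(202,231),tol);print(rect('top',c,.104),pca('top',c,.104))
cv2.imwrite('pics/m8.png',np.hstack([cv2.resize(t[180:290,160:260],(300,330)),cv2.resize(s[190:340,380:520],(300,330))]))
```

```text
t 22.48 turn [ 0.007 -0.006 -0.003] shift [-0.0017 -0.0122  0.072 ] pos [ 0.4925 -0.3335  0.182 ] q6 -37.8
lab [153 129 137] [135 130 129]
(array([0.5515, 0.2797]), 82, 49, 1.9) (-16.6, array([0.5425, 0.2771]))
(array([0.5497, 0.2953]), 227, 129, -1.9) (-14.5, array([0.5743, 0.3079]))
```

View pics/m8.png

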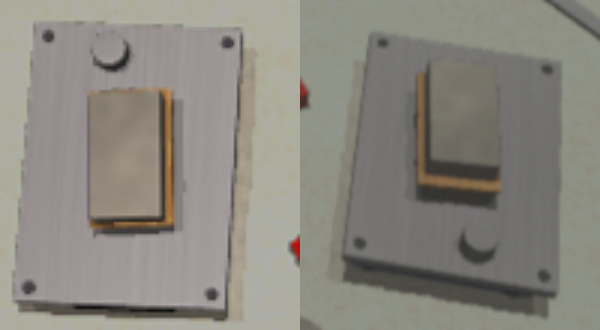

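The slab sits squarely on the sheet, with even rims once perspective is allowed for. Its corners in the top crop are at (90,92), (160,91), (163,217) and (90,219). I'll put numbers on that.

Run:
```python
from h import *
k=np.array([(90,92),(160,91),(163,217),(90,219)])/3+[160,180]
w=toplane('top',k,.104);print(w.mean(0).round(4),[np.degrees(np.arctan2(*(w[a]-w[b])[[1,0]])).round(1) for a,b in((0,3),(1,2))])
t=cv2.imread('pics/t8.png')
```

```text
[0.5566 0.2789 0.104 ] [np.float64(2.3), np.float64(3.2)]
```

Call:
send_rows:
  linear:
    - [-0.002,-0.006,0.03]
    - [0,-0.006,0.025]
    - [0,0,0.01]
    - [0,0,0]
    - [0,0,0]
  twist:
    - [0,0,0]
    - [0,0,0]
    - [0,0,0]
    - [0,0,0]
    - [0,0,0]
  gripper: [0,0,0,0,0]

```text
time: 23.2
ee_pos: [0.4961, -0.3454, 0.1194]
tcp_rot: [-179.9, 0.1, -176.3]
wrist_force: [0.9, -0.1, 0.1]
opening: 0.0002
grasp_force: 0.0
```

Call:
send_rows:
  linear:
    - [0,0,0.015]
    - [0,0,0.008]
    - [0,0,0.003]
    - [0,0,0]
  twist:
    - [0,0,0]
    - [0,0,0]
    - [0,0,0]
    - [0,0,0]
  gripper: [0,0,0,0]

```text
time: 23.7
ee_pos: [0.4954, -0.3456, 0.0917]
tcp_rot: [180.0, -0.0, -176.3]
wrist_force: [0.0, -1.1, 0.0]
opening: 0.0001
grasp_force: 0.0
```

Call:
send_rows:
  linear:
    - [0,0,0.002]
    - [0,0,0.002]
    - [0,0,0]
  twist:
    - [0,0,0]
    - [0,0,0]
    - [0,0,0]
  gripper: [0,0,0]

```text
time: 24.08
ee_pos: [0.4955, -0.3456, 0.0879]
tcp_rot: [180.0, -0.0, -176.3]
wrist_force: [-0.1, 0.6, 0.1]
opening: -0.0002
grasp_force: 0.0
```

Call:
send_rows:
  linear:
    - [0,0,0.002]
    - [0,0,0.002]
    - [0,0,0]
  twist:
    - [0,0,0]
    - [0,0,0]
    - [0,0,0]
  gripper: [0,0,0]

```text
time: 24.45
ee_pos: [0.4955, -0.3456, 0.0837]
tcp_rot: [180.0, -0.0, -176.3]
wrist_force: [-0.2, -0.2, -0.7]
opening: 0.0001
grasp_force: 0.0
```

Call:
send_rows:
  linear:
    - [0,0,0.002]
    - [0,0,0.002]
    - [0,0,0]
  twist:
    - [0,0,0]
    - [0,0,0]
    - [0,0,0]
  gripper: [0,0,0]

```text
time: 24.82
ee_pos: [0.4955, -0.3455, 0.0797]
tcp_rot: [180.0, -0.0, -176.3]
wrist_force: [0.3, -0.3, -0.5]
opening: -0.0
grasp_force: 0.0
```

Call:
send_rows:
  linear:
    - [0,0,0.002]
    - [0,0,0.002]
    - [0,0,0]
  twist:
    - [0,0,0]
    - [0,0,0]
    - [0,0,0]
  gripper: [0,0,0]

```text
time: 25.2
ee_pos: [0.4955, -0.3456, 0.0757]
tcp_rot: [180.0, -0.0, -176.3]
wrist_force: [0.9, 0.3, 0.2]
opening: -0.0001
grasp_force: 0.0
```

Call:
send_rows:
  linear:
    - [0,0,0.001]
    - [0,0,0.001]
    - [0,0,0]
  twist:
    - [0,0,0]
    - [0,0,0]
    - [0,0,0]
  gripper: [0,0,0]

```text
time: 25.58
ee_pos: [0.4955, -0.3456, 0.0739]
tcp_rot: [180.0, -0.0, -176.3]
wrist_force: [0.1, 0.2, -0.6]
opening: 0.0
grasp_force: 0.0
```

Call:
send_rows:
  linear:
    - [0,0,0.002]
    - [0,0,0.001]
    - [0,0,0]
  twist:
    - [0,0,0]
    - [0,0,0]
    - [0,0,0]
  gripper: [0,0,0]

```text
time: 25.95
ee_pos: [0.4955, -0.3456, 0.0708]
tcp_rot: [180.0, -0.0, -176.3]
wrist_force: [-0.2, 0.9, -0.5]
opening: -0.0003
grasp_force: 0.0
```

Call:
send_rows:
  linear:
    - [0,0,0.001]
    - [0,0,0.001]
    - [0,0,0]
  twist:
    - [0,0,0]
    - [0,0,0]
    - [0,0,0]
  gripper: [0,0,0]

```text
time: 26.32
ee_pos: [0.4956, -0.3457, 0.0691]
tcp_rot: [-180.0, 0.0, -176.3]
wrist_force: [-0.1, 1.1, 1.2]
opening: -0.0
grasp_force: 0.6
```

Call:
send_rows:
  linear:
    - [0,0,0.002]
    - [0,0,0.001]
    - [0,0,0]
  twist:
    - [0,0,0]
    - [0,0,0]
    - [0,0,0]
  gripper: [0,0,0]

```text
time: 26.7
ee_pos: [0.4957, -0.3457, 0.0662]
tcp_rot: [-180.0, 0.0, -176.3]
wrist_force: [-1.2, 1.0, 3.3]
opening: 0.0001
grasp_force: 1.8
```

Call:
send_rows:
  linear:
    - [0,0,0.002]
    - [0,0,0.001]
    - [0,0,0]
  twist:
    - [0,0,0]
    - [0,0,0]
    - [0,0,0]
  gripper: [0,0,0]

```text
time: 27.08
ee_pos: [0.4957, -0.3457, 0.0637]
tcp_rot: [-180.0, 0.0, -176.3]
wrist_force: [-2.1, 1.3, 8.1]
opening: -0.0
grasp_force: 4.3
```

Call:
send_rows:
  linear:
    - [0,0,0.001]
    - [0,0,0]
    - [0,0,-0.005]
    - [0,0,-0.01]
    - [0,0,-0.015]
    - [0,0,0]
    - [0,0,0]
  twist:
    - [0,0,0]
    - [0,0,0]
    - [0,0,0]
    - [0,0,0]
    - [0,0,0]
    - [0,0,0]
    - [0,0,0]
  gripper: [0,0,0,0,0,0,0]

```text
time: 27.95
ee_pos: [0.4956, -0.3456, 0.0918]
tcp_rot: [180.0, -0.0, -176.3]
wrist_force: [1.0, 0.6, -1.2]
opening: 0.0
grasp_force: 0.0
```

Run:
```python
from h import *
delta([.567,-.361,.075],183.7)
```

```text
t 27.95 turn [ 0.001 -0.001  0.   ] shift [-0.0703 -0.02    0.0168] pos [ 0.4956 -0.3456  0.0918] q6 -38.6
```

Call:
send_rows:
  linear:
    - [-0.035,-0.01,0]
    - [-0.035,-0.01,0]
    - [0,0,0.0]
    - [0,0,0.012]
    - [0,0,0.006]
    - [0,0,0.004]
    - [0,0,0.003]
    - [0,0,0]
  twist:
    - [0,0,0]
    - [0,0,0]
    - [0,0,0]
    - [0,0,0]
    - [0,0,0]
    - [0,0,0]
    - [0,0,0]
    - [0,0,0]
  gripper: [0,0,0,0,0,0,0,0]

```text
time: 28.95
ee_pos: [0.5665, -0.3611, 0.0673]
tcp_rot: [-180.0, -0.0, -176.3]
wrist_force: [-2.3, 1.1, 2.0]
opening: 0.0001
grasp_force: 1.3
```

Call:
send_rows:
  linear:
    - [0,0,0.002]
    - [0,0,0.002]
    - [0,0,0]
  twist:
    - [0,0,0]
    - [0,0,0]
    - [0,0,0]
  gripper: [0,0,0]

```text
time: 29.32
ee_pos: [0.5668, -0.3612, 0.0638]
tcp_rot: [-180.0, 0.0, -176.3]
wrist_force: [-2.3, 1.1, 7.4]
opening: 0.0002
grasp_force: 3.7
```

Call:
send_rows:
  linear:
    - [0,0,0.001]
    - [0,0,0]
    - [0,0,0]
  twist:
    - [0,0,0]
    - [0,0,0]
    - [0,0,0]
  gripper: [0,0,0]

```text
time: 29.7
ee_pos: [0.5668, -0.3613, 0.0636]
tcp_rot: [-179.9, 0.1, -176.3]
wrist_force: [-4.7, 2.3, 11.9]
opening: -0.0002
grasp_force: 6.1
```

Call:
send_rows:
  linear:
    - [0,0,-0.005]
    - [0,0,-0.01]
    - [0,0,-0.015]
    - [0,0,0]
  twist:
    - [0,0,0]
    - [0,0,0]
    - [0,0,0]
    - [0,0,0]
  gripper: [0,0,0,0]

```text
time: 30.2
ee_pos: [0.5675, -0.3615, 0.0938]
tcp_rot: [-179.9, 0.1, -176.3]
wrist_force: [-0.0, 0.1, 0.3]
opening: 0.0001
grasp_force: 0.0
```

Run:
```python
from h import *
delta([.581,-.289,.075],183.7)
```

```text
t 30.2 turn [-0.009  0.013  0.001] shift [-0.0181  0.0715  0.0188] pos [ 0.5675 -0.3615  0.0938] q6 -36.2
```

Call:
send_rows:
  linear:
    - [-0.009,0.036,0]
    - [-0.009,0.036,0]
    - [0,0,0]
    - [0,0,0.014]
    - [0,0,0.006]
    - [0,0,0.004]
    - [0,0,0.003]
    - [0,0,0]
  twist:
    - [0,0,0]
    - [0,0,0]
    - [0,0,0]
    - [0,0,0]
    - [0,0,0]
    - [0,0,0]
    - [0,0,0]
    - [0,0,0]
  gripper: [0,0,0,0,0,0,0,0]

```text
time: 31.2
ee_pos: [0.5798, -0.2886, 0.0652]
tcp_rot: [-180.0, -0.0, -176.3]
wrist_force: [-3.8, -1.1, 4.5]
opening: 0.0001
grasp_force: 2.1
```

Call:
send_rows:
  linear:
    - [0,0,0.002]
    - [0,0,0.001]
    - [0,0,0.001]
    - [0,0,0]
  twist:
    - [0,0,0]
    - [0,0,0]
    - [0,0,0]
    - [0,0,0]
  gripper: [0,0,0,0]

```text
time: 31.7
ee_pos: [0.5802, -0.2885, 0.0634]
tcp_rot: [-179.9, 0.1, -176.3]
wrist_force: [-8.3, 1.1, 16.5]
opening: -0.0003
grasp_force: 8.4
```

Bottomed out at 16 N. Releasing, backing away, and checking the scene before handing in.

Call:
send_rows:
  linear:
    - [0,0,-0.005]
    - [0,0,-0.015]
    - [0,0,-0.04]
    - [0,0,-0.05]
    - [0,0,-0.04]
    - [0,0,0]
    - [0,0,0]
    - [0,0,0]
  twist:
    - [0,0,0]
    - [0,0,0]
    - [0,0,0]
    - [0,0,0]
    - [0,0,0]
    - [0,0,0]
    - [0,0,0]
    - [0,0,0]
  gripper: [0,0,0,0,0,0,0,0]

```text
time: 32.7
ee_pos: [0.5797, -0.2877, 0.2095]
tcp_rot: [179.9, -0.1, -176.3]
wrist_force: [-1.0, 0.7, 0.5]
opening: 0.0
grasp_force: 0.0
```

Run:
```python
from h import *
from workcell import ticket
t=camera('top')[:,:,::-1]; d=cv2.absdiff(t[175:290,160:250],cv2.imread('pics/t8.png')[175:290,160:250])
print('stack change px',int((d.max(2)>30).sum()),bot.get_obs()['wrist_force'].round(1),bot.get_obs()['ee_pos'].round(3))
print(ticket.job_done())
```

```text
stack change px 0 [-0.   0.1 -0. ] [ 0.58  -0.288  0.21 ]
the job is handed in; nothing more can be done
None
```

I handed the job in at about 33 s with no verdict returned: the sheet and second slab measured square on the first slab (about 3 mm off centre at most), and I pressed the round, square and bar keys fully down in that order and released each, without touching the cross key.

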